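Hang the parts pail on the twin hook

ROBOT

A 6-joint arm with a two-finger parallel gripper is mounted at the origin on a cart in front of the work surface, level with it; the furniture and walls round the work are solid. World frame = base frame: x ahead of the robot, y to its left, z up, the work surface at z = 0. Lengths are in m, angles in rad, forces in N, time in s.
With the tool pointing down it reaches from about 0.35 to 0.975 m from the base axis. Payload 4.9 kg.
Tool frame: the origin (TCP) lies on the front face of the gripper's body, between the roots of the fingers; the fingertips stand 73 mm ahead of it and the grasp point (between the pads) lies 54 mm ahead of it (tip_extent is the distance from the TCP to the fingertips, in m); y points along the fingers, x is the direction in which the jaws open and shut, and the axes are right-handed (so a half turn about y gives the same grasp; the last joint's range is limited). The gripper opens to 85 mm and grips with 20 to 120 N. Pads are 22 mm wide; open, the fingers measure 114 mm over their backs; the gripper's body (76 mm by 85 mm) begins 54 mm behind the grasp point. The pads swing forward as they close: fully open they stand 13 mm farther back than shut.
Start: joints at [-1.301, 0.053, 1.613, -0, 1.476, -0.119], TCP at [0.237, -0.578, 0.304] pointing down, gripper open.
Joint ranges: [-3.01, 3.01], [-1.01, 2.22], [0.06, 2.58], [-1.02, 4.17], [0.09, 2.62], [-3.14, 3.14]. Speed limits (rad/s): [2.57, 2.57, 3.14, 3.14, 3.14, 3.14].

INTERFACE

Orientations are given as a unit quaternion [w, x, y, z].
In Python, from plant import state, grab_frame, camera_info, job_done, tip_extent gives the robot as it stands.
- The arm moves only by the tool carry_out, never from a script. Its argument "rows" is a list that holds one entry, the list of rows, each a list of 7 numbers: the turn, a rotation vector about the world's x, y, z as a fraction of full scale, then the shift along the world's x, y, z as a fraction of full scale, then the finger opening in mm, from 0 to 85.4. A call has 1 to 5 rows; each row shifts and turns the commanded pose from where the row before left it; what a row does not reach is not made up. Full scale, the value 1, is 40 mm for a shift and 4 degrees for a turn. A row lasts 1/10 s, in which the tool goes at most 50 mm and 8.59 degrees, less where a joint would pass 70% of its speed; a pose out of reach is approached as far as the arm can. A call with a number of a shift or a turn outside -1 to 1 is refused whole. A call with a gripper value outside its range is refused whole. The fingers move at their own pace and stop on an object; the grip force is fixed at half the most. Time passes only in rows, so rows that do not move let the fingers close. It gives the time, the measured TCP pose, the force and the opening at its end, in the units of the state.
- state(): the state, without advancing time (a new reading comes with each control period).
- grab_frame(name): name is "side" or "top" or "wrist"; returns the picture (420x560x3 uint8, blue, green, red); there is no depth.
- camera_info(name): a dict with "intrinsics" (3x3 intrinsics, pixels), "k1" (the pictures are not rectified: a ray, as slopes to the right and down, at radius r is drawn at 1 + k1 r^2 times it, then the intrinsics apply), "xyz" and "rotation" of the camera in the world; the wrist camera has in their place "tool_from_camera" (4x4, takes a point from camera to tool coordinates, whose origin is the TCP and whose axes are the tool frame's). Camera axes: x right, y down, z forward; pixel columns grow to the right and rows downward; lengths in m; the calibration is good to about 2 mm. A picture is of the moment at which its call begins: read the wrist's pose just before it. camera_info takes no time and is no camera call.
- job_done(): hands the job in, once; it reports no verdict.
The state is a dict: "time": time; "joint_pos": joint angles; "joint_vel": joint speeds; "joint_efforts": joint torques, N m; "tool_pos": TCP position; "tool_rot": TCP orientation; "contact_force": force on the tool from outside, world axes, zero at the start; "ft_torque": the same for the moment, N m; "gripper_width": opening from 0.0 (shut) to 1.0 (fully open).
Only numpy, scipy, OpenCV 4.12 (cv2) and the standard library are available. Lean on these libraries where they do the work, as an engineer would, in place of code of your own. Each camera call takes 0.05 s, during which the arm holds its last target.

TASK

The small steel parts pail stands on the bench with its bail (carrying handle) folded down at one side. First swing the bail upright and let it stand there by itself with the pail still standing on the bench; then lift the pail by the bail and hang it on the twin-pronged hook of the stand, the wooden grip resting in the dip of both prongs, and let go. Keep the pail upright so that the nut stays in it, and leave the drill chuck, the gear and the V-block where they are.

Things in the scene. Friction and masses are not known exactly. Their poses are not given: they have to be found in the camera images.
- pail: Small open sheet-steel pail, 0.38 kg (may vary), 90 tall, radius 42 at the bottom and 50 at the rim, 3 wall, loose on the bench. Origin at the centre of its underside, z up. The bail pivots on two ears at y = +56 and y = -56, x = 0, 80 above the underside; folded down, the bail lies out to the pail's -x side, roughly facing the robot
- bail (a joint): Swing of the pail's bail about the pail's y axis through its ears: 0 = folded level out to the pail's -x side, 1.571 = straight up above the pail, 3.14 = level on the +x side. Starts between 0 and 0.3. Stiff hinge (about 0.045 Nm of friction): the bail stays wherever it is left; under 1 N at the grip swings it
- bail_grip (a point): Centre of the bail's wooden grip: a straight round bar 12 in diameter and 88 long, along the pail's y axis, 85 from the pivots. Folded level it is 80 above the bench with a gap of about 30 between it and the rim; upright it is 165 above the pail's underside. Two steel wire arms of 5 diameter, at y = +56 and -56, join it to the ears
- hook_stand: Fixed hanging stand. Origin on the bench below the middle of the hook's dip. Grey base plate 136x92x10 from x = -20 to +116; a 16 square post at x = +98 carries a crossbar (top at 228) from which two round steel prongs (8 diameter, at y = +30 and y = -30, 52 free between them) point to -x: they drop into a 22 long flat dip at x = -10 to +12 and end in upturned tips at x = -26, whose tops are 231 above the bench. Nothing stands above the tips
- hook_seat (a point): Where the centre of the bail's grip lies when it rests in the dip of both prongs: 215 above the bench, midway between the prongs; x points from the tips to the post, y across the prongs, along which the grip then lies. The tips reach 16 higher than this point, so the grip's centre passes over them when it is more than 22 above it; the pail's rim passes under the prongs while it is less than 55 above it
- nut: Large steel hexagon nut, 36x41x19, lying loose in the pail. Origin at the centre of its underside
- drill_chuck: Bystander: steel drill chuck standing upright, 46x46x68, origin under its centre
- gear: Bystander: steel gear lying flat, 66x66x26, origin under its centre
- v_block: Bystander: steel V-block, 60x50x40, origin under its centre

How it is judged:
By the outcome, as a careful person would: the job done as asked, in the order asked, and still so for the second after the job is handed in, with the robot touching nothing.
It also fails if it takes over 72 s, if anything falls off the work surface, if the arm or the gripper's body presses on something with over 40 N, if the wrist force passes 120 N, or if a joint passes its speed limit or range.

## Working session

There is one attempt and no reset: what is moved stays moved. The work goes in short steps, Python scripts to look and compute and a tool call to move; the robot and the scene stay as the last step left them, time stands still between calls to the robot, and variables do not carry over. Pictures are saved under pics/ and viewed, and the job is handed in when it is done.

Besides the shell and the picture viewer there is one more tool, called after "Request:" as name([rows], argument=value, ...), one row to a line, values as JSON. carry_out: Moves the arm, as the interface text tells. Shift numbers are shares of 40 mm and turn numbers shares of 4 degrees, none past 1 either way. Its arguments: {"type":"object","properties":{"rows":{"type":"array"}},"required":["rows"]}

```bash
ls; mkdir -p pics
python3 - <<'E'
from plant import *
import cv2
print(state()); print(tip_extent)
for n in ["side","top","wrist"]:
    print(n,camera_info(n)); cv2.imwrite(f"pics/{n}0.png",grab_frame(n))
E
```

```text
pics
{'time': 0.0, 'joint_pos': array([-1.30099636e+00,  5.33340745e-02,  1.61430428e+00, -1.26183650e-05,
        1.47598796e+00, -1.19013251e-01]), 'joint_vel': array([-0.00103278, -0.0002246 ,  0.00113763,  0.00072169,  0.00030745,
       -0.00085979]), 'joint_efforts': array([ 7.38995241e-04, -3.93690526e+01, -3.70172310e+01,  4.92860852e-05,
        7.07619387e-03, -4.45878044e-06]), 'tool_pos': array([ 0.23679363, -0.57789007,  0.30267085]), 'tool_rot': array([ 0.58763866, -0.58670804,  0.39453666, -0.39344034]), 'contact_force': array([ 0.19747463,  0.68067523, -0.07133491]), 'ft_torque': array([-0.00242971, -0.01755343,  0.02366424]), 'gripper_width': 1.0042426257009045}
0.0726
side {'intrinsics': array([[525.40574417,   0.        , 268.1440249 ],
       [  0.        , 525.40574417, 211.81890937],
       [  0.        ,   0.        ,   1.        ]]), 'k1': -0.0016562571249725286, 'xyz': array([0.2743173 , 0.68577723, 0.70573325]), 'rotation': array([ 0.07252104, -0.10986904,  0.85900526, -0.49475191])}
top {'intrinsics': array([[542.55962457,   0.        , 286.72551677],
       [  0.        , 542.55962457, 217.83532565],
       [  0.        ,   0.        ,   1.        ]]), 'k1': -0.05982650695862128, 'xyz': array([ 0.33806928, -0.23102753,  1.20874074]), 'rotation': array([-0.04924012,  0.70586025, -0.70337471,  0.06782877])}
wrist {'intrinsics': array([[360.57558276,   0.        , 287.77197416],
       [  0.        , 360.57558276, 215.0023756 ],
       [  0.        ,   0.        ,   1.        ]]), 'k1': -0.05444354957515047, 'tool_from_camera': array([[ 9.99999291e-01,  1.17032311e-03,  2.20768959e-04,
        -6.23980880e-04],
       [ 1.20364912e-04, -2.83734318e-01,  9.58902927e-01,
        -7.06510238e-02],
       [ 1.18486598e-03, -9.58902220e-01, -2.83734257e-01,
         7.28989340e-02],
       [ 0.00000000e+00,  0.00000000e+00,  0.00000000e+00,
         1.00000000e+00]])}
```

View pics/side0.png

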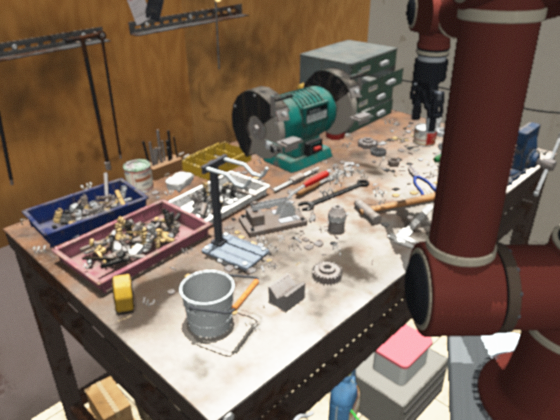

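View pics/top0.png

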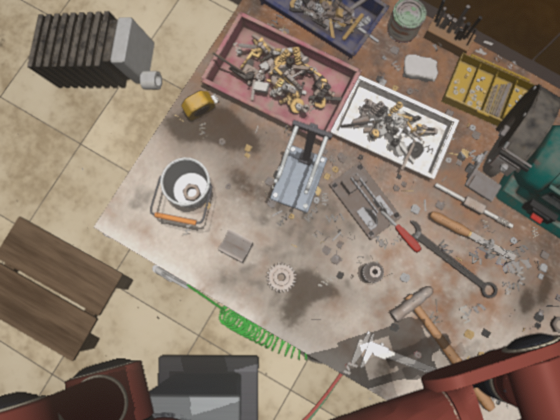

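View pics/wrist0.png

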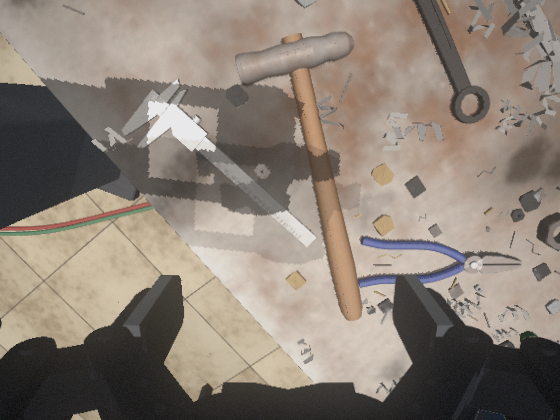

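```bash
cat > h.py <<'E'
import numpy as np, cv2
from scipy.spatial.transform import Rotation as R
from plant import *
def q2R(q): return R.from_quat([q[1],q[2],q[3],q[0]]).as_matrix()
def cam(n,st=None):
    c=camera_info(n)
    if 'tool_from_camera' in c:
        st=st or state(); T=np.array(c['tool_from_camera']); Rt=q2R(st['tool_rot'])
        return c,Rt@T[:3,3]+st['tool_pos'],Rt@T[:3,:3]
    return c,np.array(c['xyz']),q2R(c['rotation'])
def ray(n,uv,st=None):
    c,o,M=cam(n,st);K=c['intrinsics'];d=np.array([(uv[0]-K[0,2])/K[0,0],(uv[1]-K[1,2])/K[1,1]]);s=d.copy()
    for _ in range(20): s=d/(1+c['k1']*(s@s))
    v=M@np.r_[s,1]; return o,v/np.linalg.norm(v)
def atz(n,uv,z,st=None):
    o,v=ray(n,uv,st); return o+v*(z-o[2])/v[2]
def proj(n,p,st=None):
    c,o,M=cam(n,st);K=c['intrinsics'];q=(np.atleast_2d(p)-o)@M; s=q[:,:2]/q[:,2:]
    s=s*(1+c['k1']*(s**2).sum(1,keepdims=True)); return s@K[:2,:2].T+K[:2,2]
def tri(a,b):
    (n1,u1),(n2,u2)=a,b;o1,v1=ray(n1,u1);o2,v2=ray(n2,u2)
    t=np.linalg.lstsq(np.c_[v1,-v2],o2-o1,rcond=None)[0];p=o1+t[0]*v1;q=o2+t[1]*v2
    return (p+q)/2,np.linalg.norm(p-q)
E
python3 -c "
from h import *
s=state();print(q2R(s['tool_rot']).round(3)); print(q2R(camera_info('top')['rotation']).round(2))"
```

```text
[[ 0.379 -0.     0.925]
 [-0.925  0.002  0.379]
 [-0.002 -1.     0.   ]]
[[ 0.   -0.99  0.17]
 [-1.   -0.01 -0.03]
 [ 0.03 -0.16 -0.99]]
```

Run:
```python
import cv2
t=cv2.imread('pics/top0.png'); s=cv2.imread('pics/side0.png')
cv2.imwrite('pics/t1.png',cv2.resize(t[110:290,130:350],None,fx=3.6,fy=3.3,interpolation=cv2.INTER_CUBIC)) if 0 else cv2.imwrite('pics/t1.png',cv2.resize(t[110:260,140:340],None,fx=4,fy=4,interpolation=cv2.INTER_CUBIC))
cv2.imwrite('pics/s1.png',cv2.resize(s[150:350,120:320],None,fx=3,fy=3,interpolation=cv2.INTER_CUBIC))
```

```text
(no output)
```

View pics/t1.png

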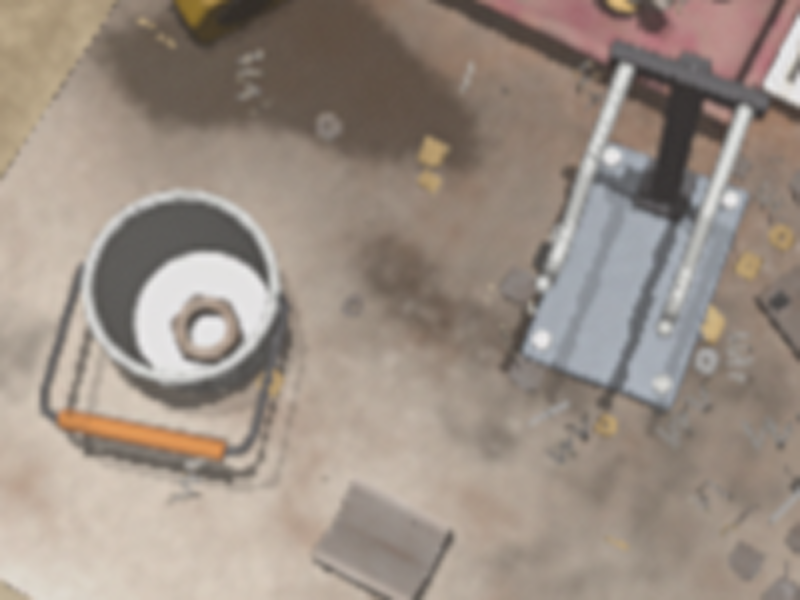

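View pics/s1.png

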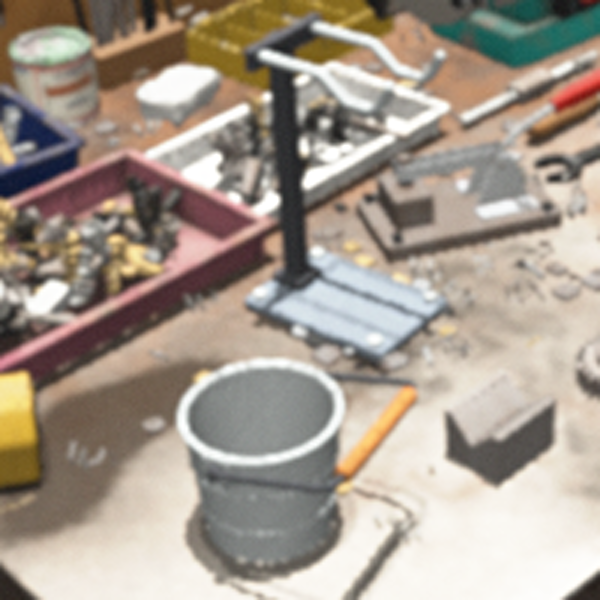

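```bash
cat > fit.py <<'E'
from h import *
from scipy.optimize import least_squares
Rz=lambda a:R.from_euler('z',a).as_matrix()
def pailpts(p):
    x,y,w,b=p; M=Rz(w);o=np.array([x,y,0])
    g=np.array([-.085*np.cos(b),0,.08+.085*np.sin(b)])
    P=np.array([g+[0,.044,0],g-[0,.044,0],[0,0,.09]])
    return P@M.T+o
def standpts(p):
    x,y,w=p
    P=np.array([[-.02,.046,.01],[-.02,-.046,.01],[.116,-.046,.01],[.116,.046,.01],[-.026,.03,.231],[-.026,-.03,.231]])
    return P@Rz(w).T+[x,y,0]
pt=np.array([[155,214.75],[196,222.5],[185.5,181.75]]);ps=np.array([[233.7,307.3],[255.3,280.3],[207,287]])
f=lambda p:np.r_[proj('top',pailpts(p))-pt,proj('side',pailpts(p))-ps].ravel()
o=atz('top',pt[2],.09)
r=least_squares(f,[o[0],o[1],0,.1]);print('pail',r.x.round(4),r.fun.round(1))
stt=np.array([[270.5,199.25],[306.5,212],[327,157.5],[290.75,146.25],[275.75,181.25],[306.5,191.5]])
ss=np.array([[245.3,269],[268,251],[226,233.3],[202.7,251.7],[247,180],[266,168.3]])
f=lambda p:np.r_[proj('top',standpts(p))-stt,proj('side',standpts(p))-ss].ravel()
r2=least_squares(f,[o[0]+.02,o[1]-.2,0],loss='soft_l1');print('stand',r2.x.round(4),f(r2.x).round(1))
for n,u in [('v',(237,247)),('gear',(282,277)),('chuck',(371,270)),('yellow',(199,104))]: print(n,atz('top',u,.04).round(3))
E
python3 fit.py
```

```text
pail [ 0.602  -0.0448 -0.1814  0.229 ] [-0.4  0.   0.2  0.1 -0.9 -0.4 -0.1  0.4  0.8 -0.6 -0.3 -1.4]
stand [ 0.5851 -0.2717 -0.3551] [-1.9 -0.6  0.4  0.8  0.2  0.6 -1.1 -1.9 -1.  -0.5 -1.3  0.5  0.6 -1.3
  1.6 -2.4 -0.9 -1.8 -2.3 -3.1  2.  -3.   0.1 -1.7]
v [ 0.469 -0.154  0.04 ]
gear [ 0.405 -0.252  0.04 ]
chuck [ 0.42  -0.444  0.04 ]
yellow [ 0.794 -0.063  0.04 ]
```

```bash
cat > plan.py <<'E'
from h import *
def target(grip,yaw,tilt,back):  # grip: world pt wanted at grasp point, backed off along approach; tilt deg outward
    M=R.from_euler('z',yaw).as_matrix()
    A=np.array([[1,0,0],[0,0,-1],[0,1,0]]).T # columns: x, -z, y
    A=np.column_stack([[1,0,0],[0,0,-1],[0,1,0]])
    T=M@R.from_euler('y',-tilt,degrees=True).as_matrix()@A
    return np.asarray(grip)-T[:,1]*(.054+back),T
def delta(p,T):
    s=state(); rv=(R.from_matrix(T)*R.from_matrix(q2R(s['tool_rot'])).inv()).as_rotvec()
    d=p-s['tool_pos']
    print('t',round(s['time'],2),'turn units',(np.degrees(rv)/4).round(2),'shift units',(d/.04).round(3),'target',p.round(4))
E
cat > a.py <<'E'
from plan import *
from fit import pailpts
p=[.602,-.0448,-.1814,.229]
g=pailpts(p)[:2].mean(0);print(g)
for t in (30,40):
  for b in (.12,0): delta(*target(g,p[2],t,b))
E
python3 a.py|grep -v '^pail\|^stand'
```

```text
1.6 -2.4 -0.9 -1.8 -2.3 -3.1  2.  -3.   0.1 -1.7]
v [ 0.469 -0.154  0.04 ]
gear [ 0.405 -0.252  0.04 ]
chuck [ 0.42  -0.444  0.04 ]
yellow [ 0.794 -0.063  0.04 ]
[ 0.52057728 -0.02986575  0.09929532]
t 0.15 turn units [-4.94 -6.09 13.99] shift units [ 4.955 14.096 -1.324] target [ 0.435  -0.0142  0.25  ]
t 0.15 turn units [-4.94 -6.09 13.99] shift units [ 6.43  13.825 -3.922] target [ 0.494  -0.025   0.1461]
t 0.15 turn units [-6.58 -8.1  13.72] shift units [ 4.344 14.208 -1.758] target [ 0.4106 -0.0097  0.2326]
t 0.15 turn units [-6.58 -8.1  13.72] shift units [ 6.241 13.86  -4.057] target [ 0.4864 -0.0236  0.1407]
```

Request:
carry_out([
  [[-0.39,-0.48,0.81,0.3,0.84,0,60],[-0.39,-0.48,0.81,0.3,0.84,0,40],[-0.39,-0.48,0.81,0.3,0.84,0,40],[-0.39,-0.48,0.81,0.3,0.84,0,40],[-0.39,-0.48,0.81,0.3,0.84,0,40]],
])

```text
time: 0.65
tool_pos: [0.2971, -0.4088, 0.3034]
tool_rot: [-0.627, 0.64, -0.229, 0.381]
contact_force: [-0.4, -0.0, 1.2]
gripper_width: 0.468
```

Request:
carry_out([
  [[-0.39,-0.48,0.81,0.25,0.84,0,40],[-0.39,-0.48,0.81,0.25,0.84,0,40],[-0.39,-0.48,0.81,0.25,0.84,0,40],[-0.39,-0.48,0.81,0.25,0.84,0,40],[-0.39,-0.48,0.81,0.25,0.84,0,40]],
])

```text
time: 1.15
tool_pos: [0.3469, -0.241, 0.3035]
tool_rot: [-0.646, 0.673, -0.057, 0.355]
contact_force: [0.4, 0.6, 1.1]
gripper_width: 0.469
```

Request:
carry_out([
  [[-0.39,-0.48,0.81,0.2,0.84,0,40],[-0.39,-0.48,0.81,0.2,0.84,0,40],[-0.39,-0.48,0.81,0.2,0.84,0,40],[-0.39,-0.48,0.81,0.2,0.84,0,40],[-0.39,-0.48,0.81,0.2,0.84,0,40]],
])

```text
time: 1.65
tool_pos: [0.3868, -0.0731, 0.3037]
tool_rot: [-0.645, 0.685, 0.117, 0.319]
contact_force: [0.5, -0.2, -0.1]
gripper_width: 0.469
```

```bash
python3 a.py|grep '^t'; python3 -c "
from h import *
print(state()['joint_pos']);cv2.imwrite('pics/w1.png',grab_frame('wrist'))"
```

```text
t 1.65 turn units [-0.14  1.58  1.59] shift units [ 1.206  1.473 -1.344] target [ 0.435  -0.0142  0.25  ]
t 1.65 turn units [-0.14  1.58  1.59] shift units [ 2.681  1.203 -3.942] target [ 0.494  -0.025   0.1461]
t 1.65 turn units [-0.72 -0.85  1.55] shift units [ 0.595  1.586 -1.779] target [ 0.4106 -0.0097  0.2326]
t 1.65 turn units [-0.72 -0.85  1.55] shift units [ 2.491  1.238 -4.077] target [ 0.4864 -0.0236  0.1407]
[-0.43809099 -0.98629953  2.40523008  0.1283841   1.10540198 -0.15691174]
```

Request:
carry_out([
  [[-0.36,-0.42,0.78,0.5,0.8,-0.4,40],[-0.36,-0.42,0.77,0.2,0.8,-0.4,40],[0,0,0,0,0,-0.5,40],[0,0,0,0,0,-0.4,40]],
])

```text
time: 2.1
tool_pos: [0.4145, -0.009, 0.234]
tool_rot: [-0.641, 0.684, 0.18, 0.299]
contact_force: [0.8, -0.6, -0.5]
gripper_width: 0.469
```

```bash
python3 a.py|grep '^t'; python3 -c "
from h import *
print(state()['joint_pos']);cv2.imwrite('pics/w2.png',grab_frame('wrist'))"
```

```text
t 2.1 turn units [ 0.43  2.39 -0.02] shift units [ 0.514 -0.13   0.399] target [ 0.435  -0.0142  0.25  ]
t 2.1 turn units [ 0.43  2.39 -0.02] shift units [ 1.989 -0.401 -2.199] target [ 0.494  -0.025   0.1461]
t 2.1 turn units [-0.02 -0.07 -0.02] shift units [-0.097 -0.018 -0.036] target [ 0.4106 -0.0097  0.2326]
t 2.1 turn units [-0.02 -0.07 -0.02] shift units [ 1.799 -0.366 -2.334] target [ 0.4864 -0.0236  0.1407]
[-0.21236612 -0.8933028   2.49109079  0.02830911  0.8508674  -0.04343581]
```

View pics/w2.png

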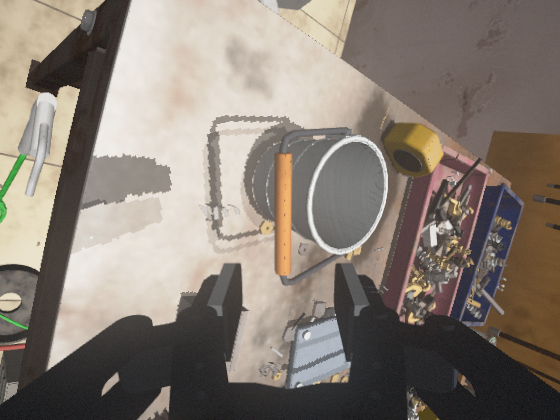

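```bash
python3 - <<'E' | tail -4
from plan import *
from fit import pailpts
p=[.602,-.0448,-.1814,.229]
print(proj('wrist',pailpts(p)).round(1))
E
```

```text
yellow [ 0.794 -0.063  0.04 ]
[[288.4 156. ]
 [288.3 276.4]
 [355.7 198.8]]
```

Request:
carry_out([
  [[0,0,0,0.42,-0.09,-0.57,40],[0,0,0,0.42,-0.09,-0.57,40],[0,0,0,0.42,-0.09,-0.57,40],[0,0,0,0.42,-0.08,-0.56,40],[0,0,0,0,0,0,40]],
])

```text
time: 2.65
tool_pos: [0.4809, -0.0246, 0.1401]
tool_rot: [-0.642, 0.685, 0.175, 0.298]
contact_force: [-0.8, 0.1, -1.0]
gripper_width: 0.47
```

```bash
python3 a.py|grep '^t'; python3 -c "
from h import *
print(state()['joint_pos']);cv2.imwrite('pics/w3.png',grab_frame('wrist'));cv2.imwrite('pics/s3.png',cv2.resize(grab_frame('side')[150:350,120:320],None,fx=3,fy=3))"
```

```text
t 2.65 turn units [0.41 2.27 0.04] shift units [-1.146  0.262  2.747] target [ 0.435  -0.0142  0.25  ]
t 2.65 turn units [0.41 2.27 0.04] shift units [ 0.329 -0.009  0.149] target [ 0.494  -0.025   0.1461]
t 2.65 turn units [-0.05 -0.19  0.04] shift units [-1.757  0.374  2.312] target [ 0.4106 -0.0097  0.2326]
t 2.65 turn units [-0.05 -0.19  0.04] shift units [0.14  0.026 0.014] target [ 0.4864 -0.0236  0.1407]
[-0.21462011 -0.43987327  2.40641191  0.04248426  0.49107901 -0.060582  ]
```

View pics/w3.png

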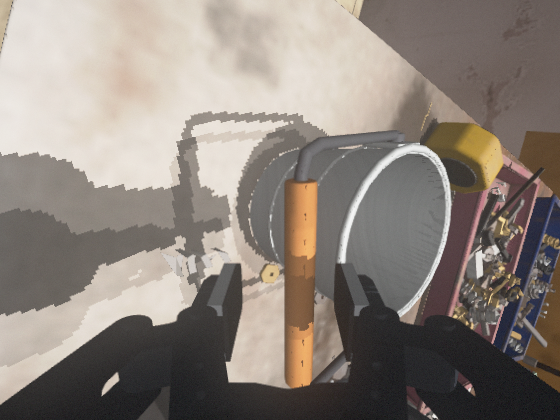

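View pics/s3.png

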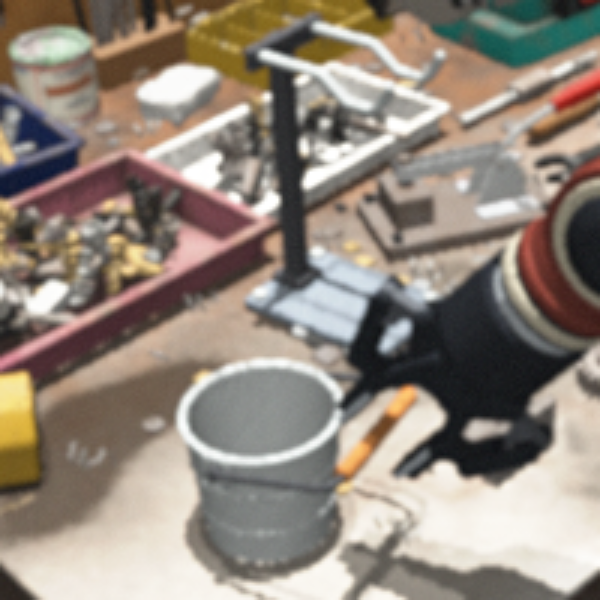

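Request:
carry_out([
  [[0,0,0,0,0,0,28],[-0.05,-0.19,0.04,0.1,0,0.05,18],[0,0,0,0,0,0,18]],
])

```text
time: 3.05
tool_pos: [0.4863, -0.0243, 0.1486]
tool_rot: [-0.638, 0.682, 0.186, 0.305]
contact_force: [-2.3, 0.5, 0.4]
gripper_width: 0.21
```

```bash
python3 a.py|grep '^t'; python3 -c "
from h import *
print(state()['joint_pos']);cv2.imwrite('pics/w4.png',grab_frame('wrist'))"
```

```text
t 3.05 turn units [ 0.49  2.65 -0.02] shift units [-1.282  0.254  2.535] target [ 0.435  -0.0142  0.25  ]
t 3.05 turn units [ 0.49  2.65 -0.02] shift units [ 0.194 -0.017 -0.063] target [ 0.494  -0.025   0.1461]
t 3.05 turn units [ 0.04  0.19 -0.02] shift units [-1.893  0.366  2.1  ] target [ 0.4106 -0.0097  0.2326]
t 3.05 turn units [ 0.04  0.19 -0.02] shift units [ 0.004  0.018 -0.198] target [ 0.4864 -0.0236  0.1407]
[-0.21168332 -0.44643633  2.40147077  0.04427505  0.47546542 -0.06374189]
```

View pics/w4.png

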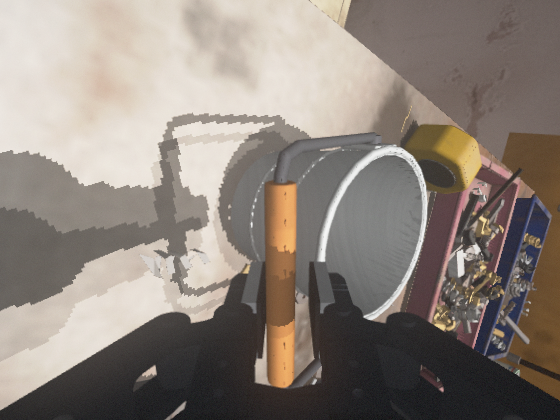

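Run:
```python
import numpy as np
b=np.linspace(.229,1.571,11);w=-.1814
x=-.085*np.cos(b);z=.085*np.sin(b)
d=np.c_[np.diff(x)*np.cos(w),np.diff(x)*np.sin(w),np.diff(z)]/.04
print(d.round(3))
```

```text
[[ 0.082 -0.015  0.273]
 [ 0.117 -0.021  0.259]
 [ 0.15  -0.028  0.241]
 [ 0.18  -0.033  0.218]
 [ 0.207 -0.038  0.192]
 [ 0.231 -0.042  0.162]
 [ 0.25  -0.046  0.129]
 [ 0.265 -0.049  0.094]
 [ 0.275 -0.05   0.057]
 [ 0.28  -0.051  0.019]]
```

Request:
carry_out([
  [[0,0,0,0.08,-0.015,0.27,18],[0,0,0,0.12,-0.02,0.26,18],[0,0,0,0.15,-0.03,0.24,18],[0,0,0,0.18,-0.03,0.22,18],[0,0,0,0,0,0,18]],
])

```text
time: 3.6
tool_pos: [0.5096, -0.0287, 0.1902]
tool_rot: [-0.637, 0.682, 0.187, 0.306]
contact_force: [0.4, 0.7, 0.4]
gripper_width: 0.212
```

```bash
python3 -c "
from h import *
cv2.imwrite('pics/w5.png',grab_frame('wrist'));cv2.imwrite('pics/s5.png',cv2.resize(grab_frame('side')[150:350,120:320],None,fx=3,fy=3))"
```

```text
(no output)
```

View pics/w5.png

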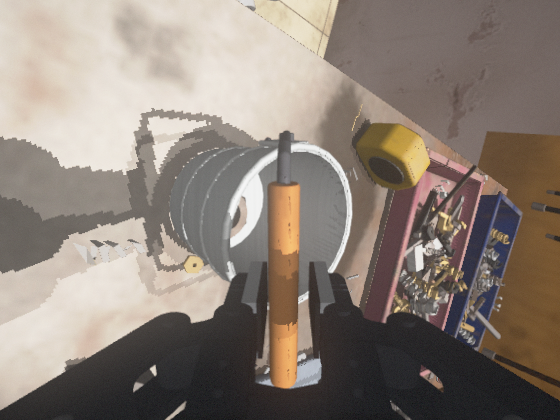

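View pics/s5.png

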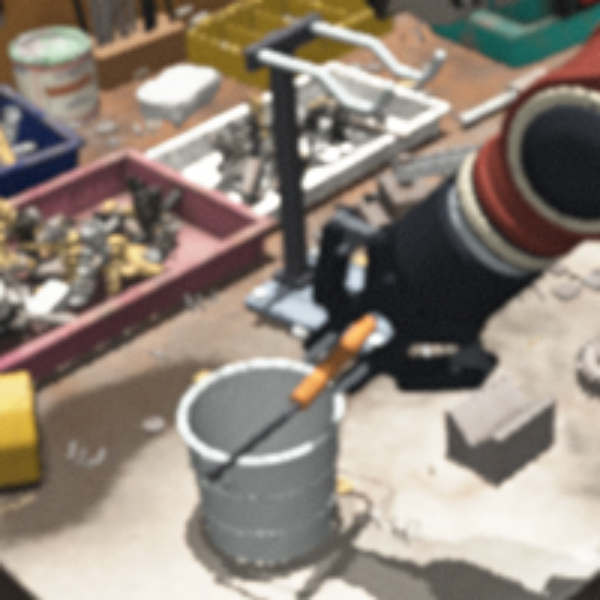

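Request:
carry_out([
  [[0,0,0,0.2,-0.04,0.19,18],[0,0,0,0.23,-0.04,0.16,18],[0,0,0,0.25,-0.045,0.13,18],[0,0,0,0.265,-0.05,0.095,18],[0,0,0,0.275,-0.05,0.06,18]],
])

```text
time: 4.2
tool_pos: [0.5574, -0.0374, 0.2129]
tool_rot: [-0.638, 0.683, 0.185, 0.304]
contact_force: [-0.5, 0.4, -0.6]
gripper_width: 0.212
```

Request:
carry_out([
  [[0,0,0,0.23,-0.04,0.015,18],[0,0,0,0,0,0,18],[0,0,0,0,0,0,18]],
])

```text
time: 4.5
tool_pos: [0.5655, -0.0388, 0.2125]
tool_rot: [-0.638, 0.683, 0.185, 0.304]
contact_force: [-0.0, -0.6, 0.3]
gripper_width: 0.209
```

```bash
python3 -c "
from h import *
cv2.imwrite('pics/w6.png',grab_frame('wrist'));cv2.imwrite('pics/s6.png',cv2.resize(grab_frame('side')[150:350,120:320],None,fx=3,fy=3))"
```

```text
(no output)
```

View pics/w6.png

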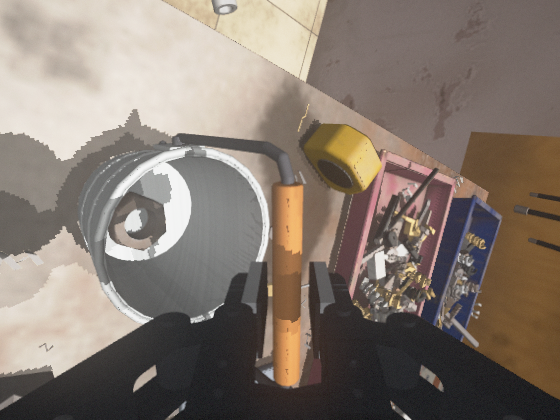

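View pics/s6.png

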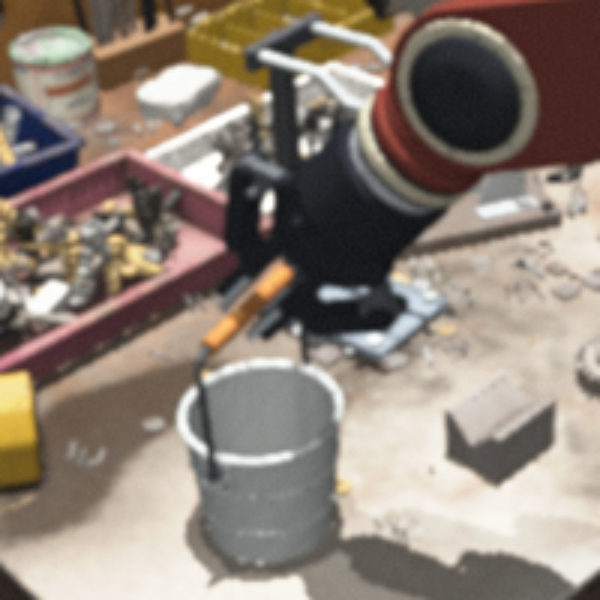

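Request:
carry_out([
  [[0,0,0,0,0,0,34],[0,0,0,0,0,0,34],[0,0,0,-0.4,0.07,0.48,34],[0,0,0,-0.4,0.07,0.48,34],[0,0,0,-0.6,0.1,0.72,34]],
])

```text
time: 5.1
tool_pos: [0.5082, -0.029, 0.2786]
tool_rot: [-0.639, 0.683, 0.184, 0.303]
contact_force: [0.5, -0.3, 0.8]
gripper_width: 0.399
```

Request:
carry_out([
  [[0,0,0,-0.3,0.05,0.5,40],[0,0,0,0,0,0,40]],
])

```text
time: 5.3
tool_pos: [0.4977, -0.0271, 0.3048]
tool_rot: [-0.637, 0.682, 0.188, 0.307]
contact_force: [0.2, -0.8, 0.7]
gripper_width: 0.468
```

```bash
python3 -c "
from h import *
cv2.imwrite('pics/t7.png',cv2.resize(grab_frame('top')[110:260,140:340],None,fx=4,fy=4,interpolation=cv2.INTER_CUBIC));cv2.imwrite('pics/s7.png',cv2.resize(grab_frame('side')[150:350,120:320],None,fx=3,fy=3,interpolation=cv2.INTER_CUBIC))"
```

```text
(no output)
```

View pics/t7.png

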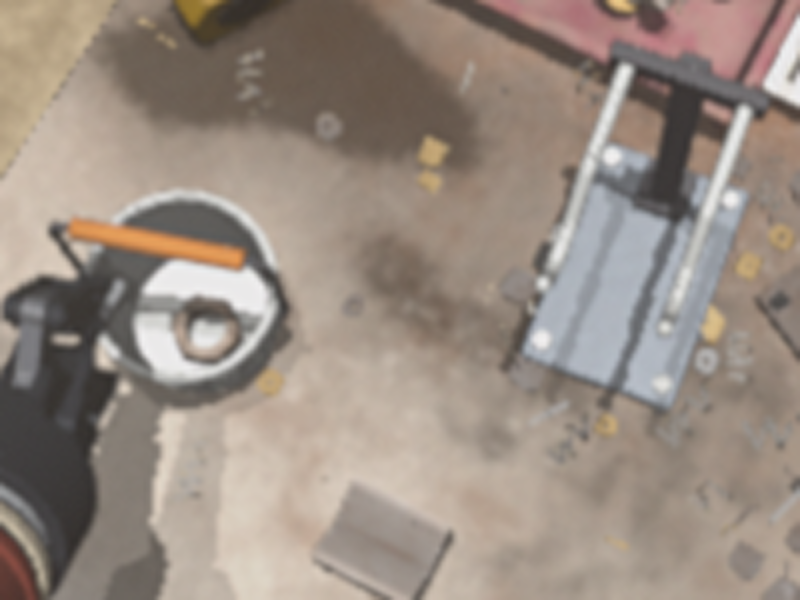

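View pics/s7.png

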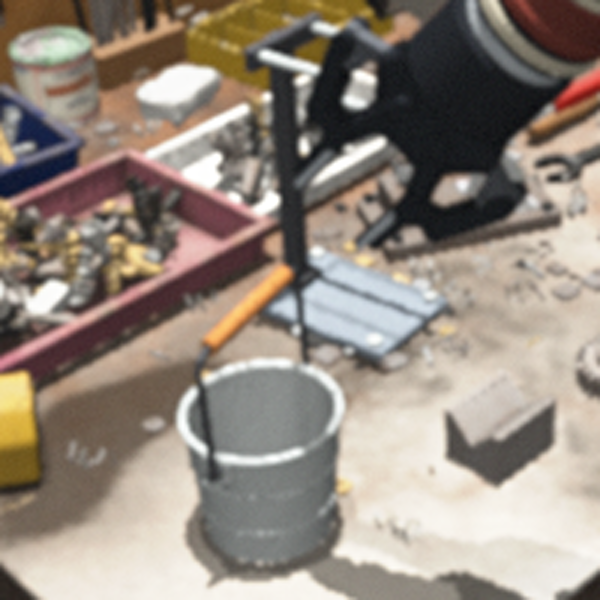

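```bash
cat > fit2.py <<'E'
from fit import *
pt=np.array([[157.75,167.25],[200.75,174.5],[185.5,181.75]]);ps=np.array([[189,264.3],[216.7,240],[207,287]])
f=lambda p:np.r_[proj('top',pailpts(p))-pt,proj('side',pailpts(p))-ps].ravel()
r=least_squares(f,[.6,-.045,-.18,1.5]);print('pail',r.x.round(4),r.fun.round(1));gp=pailpts(r.x)[:2].mean(0);w=r.x[2];print(gp)
E
cat > b.py <<'E'
from plan import *
from fit2 import gp,w
for b in (.08,0): delta(*target(gp,w,0,b))
E
python3 b.py|tail -4
```

```text
pail [ 0.6011 -0.0457 -0.2006  1.611 ] [ 0.  -0.3  0.4  1.4 -0.5  0.   0.1  0.7 -1.4  0.3  0.3 -1.6]
[ 0.60449547 -0.04636676  0.16493128]
t 5.4 turn units [ 1.93  9.99 -0.28] shift units [ 2.679 -0.481 -0.03 ] target [ 0.6045 -0.0464  0.2989]
t 5.4 turn units [ 1.93  9.99 -0.28] shift units [ 2.679 -0.481 -2.03 ] target [ 0.6045 -0.0464  0.2189]
```

Request:
carry_out([
  [[0.19,1,-0.03,0.15,-0.03,0.4,40],[0.19,1,-0.03,0.25,-0.05,0.2,40],[0.19,1,-0.03,0.3,-0.05,0,40],[0.19,1,-0.03,0.3,-0.05,0,40],[0.19,1,-0.03,0.3,-0.05,0,40]],
])

```text
time: 5.9
tool_pos: [0.5498, -0.0365, 0.3211]
tool_rot: [-0.682, 0.705, 0.055, 0.188]
contact_force: [0.3, -0.1, 1.4]
gripper_width: 0.47
```

Request:
carry_out([
  [[0.19,1,-0.03,0.3,-0.05,-0.1,40],[0.19,1,-0.03,0.3,-0.05,-0.1,40],[0.19,1,-0.03,0.3,-0.05,-0.1,40],[0.19,1,-0.03,0.3,-0.05,-0.1,40],[0.19,1,-0.03,0.18,-0.05,-0.1,40]],
])

```text
time: 6.4
tool_pos: [0.6052, -0.0465, 0.3004]
tool_rot: [-0.703, 0.704, -0.074, 0.068]
contact_force: [0.0, 0.2, -0.4]
gripper_width: 0.469
```

Request:
carry_out([
  [[0,0,0,0,0,0,40]],
])

```text
time: 6.5
tool_pos: [0.6054, -0.0468, 0.2995]
tool_rot: [-0.703, 0.704, -0.074, 0.068]
contact_force: [-0.4, -0.4, 0.1]
gripper_width: 0.469
```

```bash
python3 b.py|tail -2; python3 -c "
from h import *
cv2.imwrite('pics/w8.png',grab_frame('wrist'));print(proj('wrist',np.array([0.6045,-0.0464,0.165])+np.outer([.044,-.044],[.199,.98,0])))"
```

```text
t 6.5 turn units [ 0.01 -0.12  0.01] shift units [-0.024  0.011 -0.014] target [ 0.6045 -0.0464  0.2989]
t 6.5 turn units [ 0.01 -0.12  0.01] shift units [-0.024  0.011 -2.014] target [ 0.6045 -0.0464  0.2189]
[[287.96060778 160.89900083]
 [287.8868063  298.2508314 ]]
```

View pics/w8.png

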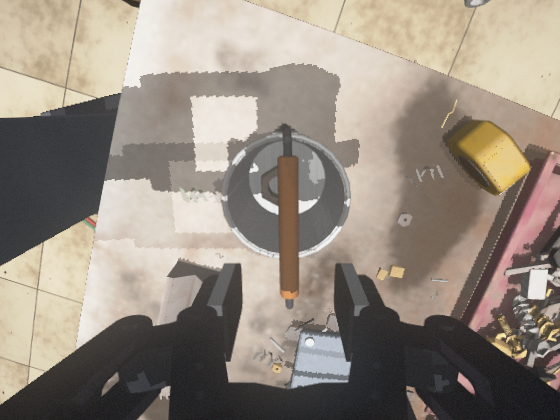

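Request:
carry_out([
  [[0,-0.1,0,0,0,-0.5,40],[0,0,0,0,0,-0.6,40],[0,0,0,0,0,-0.6,40],[0,0,0,0,0,-0.3,40],[0,0,0,0,0,0,24]],
])

```text
time: 7.05
tool_pos: [0.6029, -0.046, 0.2209]
tool_rot: [-0.703, 0.704, -0.071, 0.071]
contact_force: [-0.2, 0.1, -0.5]
gripper_width: 0.315
```

Request:
carry_out([
  [[0,0,0,0,0,0,14],[0,0,0,0,0,0,8],[0,0,0,0,0,0,4],[0,0,0,0,0,0,0],[0,0,0,0,0,0,0]],
])

```text
time: 7.55
tool_pos: [0.605, -0.0464, 0.2251]
tool_rot: [-0.703, 0.704, -0.068, 0.073]
contact_force: [-0.1, -0.1, 1.1]
gripper_width: 0.114
```

Request:
carry_out([
  [[0,0,0,0,0,0.1,0],[0,0,0,0,0,0.2,0],[0,0,0,0,0,0.3,0],[0,0,0,0,0,0.2,0],[0,0,0,0,0,0,0]],
])

```text
time: 8.05
tool_pos: [0.6055, -0.0465, 0.2584]
tool_rot: [-0.703, 0.704, -0.068, 0.074]
contact_force: [0.7, 0.2, -6.3]
gripper_width: 0.112
```

```bash
python3 -c "
from h import *
cv2.imwrite('pics/w9.png',grab_frame('wrist'));cv2.imwrite('pics/s9.png',cv2.resize(grab_frame('side')[100:350,100:350],None,fx=2.4,fy=2.4,interpolation=cv2.INTER_CUBIC));print(state()['tool_pos'],state()['contact_force'])"
```

```text
[ 0.60467296 -0.0463786   0.25638247] [-0.27920639  0.50881628 -6.65744511]
```

View pics/w9.png

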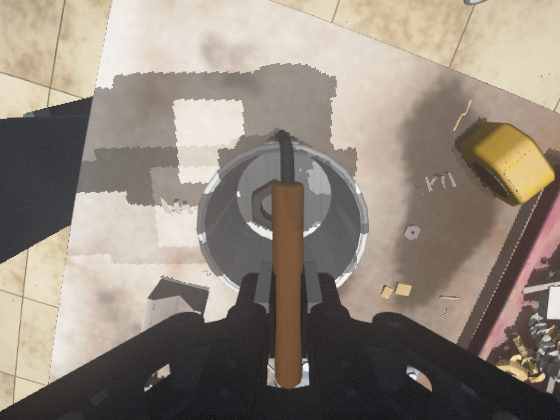

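View pics/s9.png

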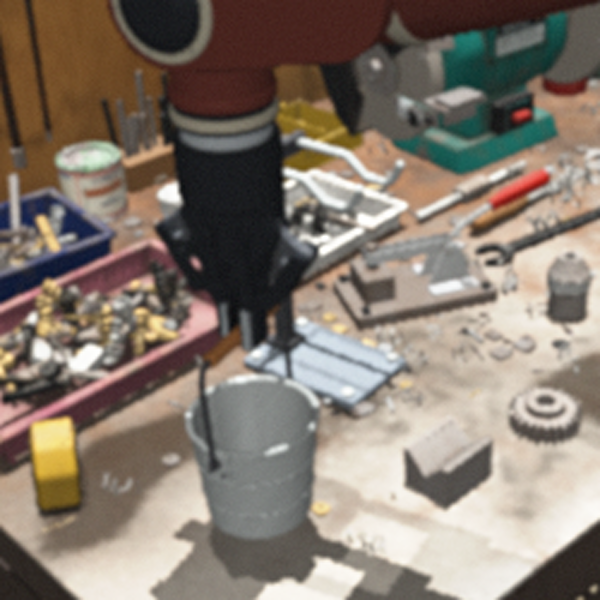

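```bash
cat > ov.py <<'E'
from fit import *
import sys
x=np.array(r2.x)
def line(a,b):return [a,b]
L=[]
for s in (.03,-.03):
    pts=[[.09,s,.224],[.04,s,.224],[.012,s,.205],[-.01,s,.205],[-.026,s,.229]]
    L+= [pts]
b=[[-.02,.046,.01],[-.02,-.046,.01],[.116,-.046,.01],[.116,.046,.01],[-.02,.046,.01]];L+=[b]
L+=[[[.098,0,.01],[.098,0,.228]],[[.098,.04,.228],[.098,-.04,.228]],[[0,.04,.215],[0,-.04,.215]]]
def draw(n,img,off,f,p):
    im=cv2.resize(img[off[1]:off[1]+int(600/f),off[0]:off[0]+int(600/f)],None,fx=f,fy=f,interpolation=cv2.INTER_CUBIC)
    for l in L:
        q=(proj(n,np.array(l)@Rz(p[2]).T+[p[0],p[1],0])-off+.5)*f
        cv2.polylines(im,[q.astype(np.int32)],False,(0,0,255),1)
    return im
E
python3 - <<'E'
from ov import *
cv2.imwrite('pics/ovt.png',draw('top',cv2.imread('pics/top0.png'),np.array([250,120]),6,x))
cv2.imwrite('pics/ovs.png',draw('side',cv2.imread('pics/side0.png'),np.array([190,150]),5,x))
E
```

```text
pail [ 0.602  -0.0448 -0.1814  0.229 ] [-0.4  0.   0.2  0.1 -0.9 -0.4 -0.1  0.4  0.8 -0.6 -0.3 -1.4]
stand [ 0.5851 -0.2717 -0.3551] [-1.9 -0.6  0.4  0.8  0.2  0.6 -1.1 -1.9 -1.  -0.5 -1.3  0.5  0.6 -1.3
  1.6 -2.4 -0.9 -1.8 -2.3 -3.1  2.  -3.   0.1 -1.7]
v [ 0.469 -0.154  0.04 ]
gear [ 0.405 -0.252  0.04 ]
chuck [ 0.42  -0.444  0.04 ]
yellow [ 0.794 -0.063  0.04 ]
```

View pics/ovt.png

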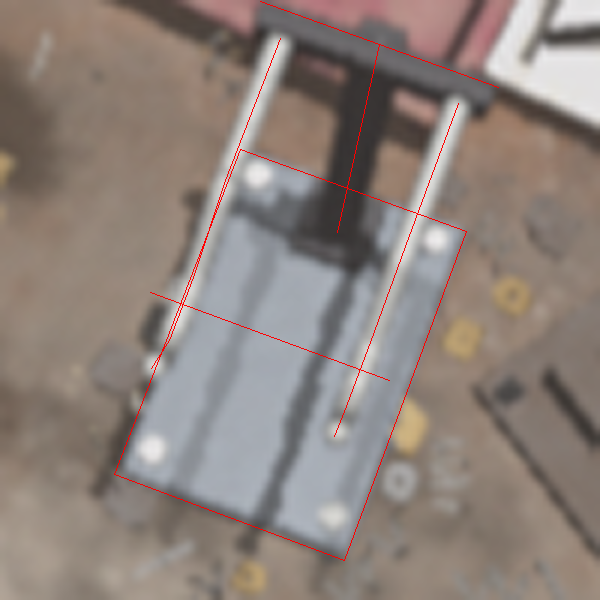

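View pics/ovs.png

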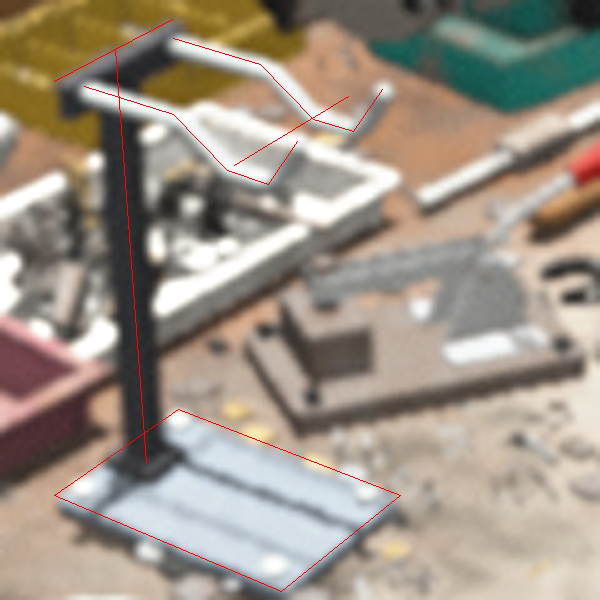

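Request:
carry_out([
  [[0,0,0,0,0,0.2,0],[0,0,0,-0.1,0,0.4,0],[0,0,0,-0.2,-0.1,0.5,0],[0,0,0,-0.3,-0.2,0.4,0],[0,0,-0.2,-0.35,-0.3,0.2,0]],
])

```text
time: 8.65
tool_pos: [0.5668, -0.0703, 0.3277]
tool_rot: [-0.702, 0.704, -0.072, 0.079]
contact_force: [-0.0, 0.3, -5.3]
gripper_width: 0.116
```

Request:
carry_out([
  [[0,0,-0.3,-0.35,-0.4,0,0],[0,0,-0.3,-0.35,-0.45,0,0],[0,0,-0.3,-0.35,-0.45,0,0],[0,0,-0.3,-0.3,-0.45,0,0],[0,0,-0.3,-0.25,-0.45,0,0]],
])

```text
time: 9.15
tool_pos: [0.5017, -0.159, 0.3254]
tool_rot: [-0.697, 0.699, -0.111, 0.115]
contact_force: [0.2, -0.3, -7.1]
gripper_width: 0.111
```

Request:
carry_out([
  [[0,0,-0.3,-0.2,-0.45,0,0],[0,0,-0.2,-0.15,-0.45,0,0],[0,0,0,-0.1,-0.4,0,0],[0,0,0,-0.1,-0.3,0,0],[0,0,0,0,-0.25,0,0]],
])

```text
time: 9.65
tool_pos: [0.4801, -0.2331, 0.3249]
tool_rot: [-0.695, 0.697, -0.123, 0.127]
contact_force: [0.1, 0.2, -6.4]
gripper_width: 0.113
```

Request:
carry_out([
  [[0,0,0,0,0,0,0],[0,0,0,0,0,0,0]],
])

```text
time: 9.85
tool_pos: [0.4807, -0.232, 0.3241]
tool_rot: [-0.696, 0.696, -0.123, 0.127]
contact_force: [-0.0, 0.3, -5.6]
gripper_width: 0.111
```

```bash
python3 - <<'E' | tail -3
from ov import *
from plan import delta,target
p=np.array([.583,-.271,-.355])
for n,o,f in (('top',[240,100],5),('side',[160,130],4)):
    cv2.imwrite(f'pics/{n}10.png',draw(n,grab_frame(n),np.array(o),f,p))
cv2.imwrite('pics/w10.png',grab_frame('wrist'))
T,Rr=target([.583,-.271,.222],-.355,0,.006); delta(T,Rr)
E
```

```text
chuck [ 0.42  -0.444  0.04 ]
yellow [ 0.794 -0.063  0.04 ]
t 10.0 turn units [ 0.04  0.06 -0.02] shift units [ 2.558 -0.981 -1.046] target [ 0.583 -0.271  0.282]
```

View pics/top10.png

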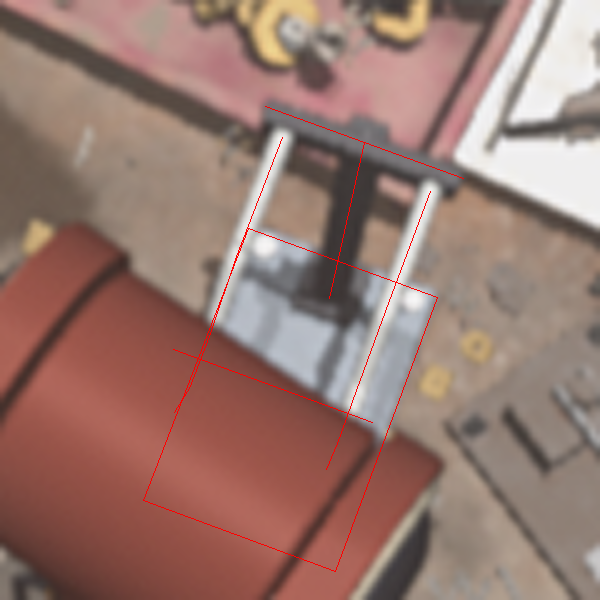

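View pics/side10.png

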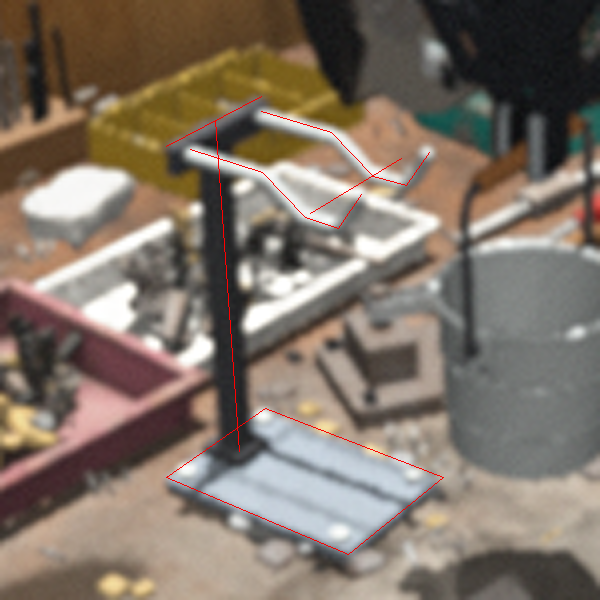

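View pics/w10.png

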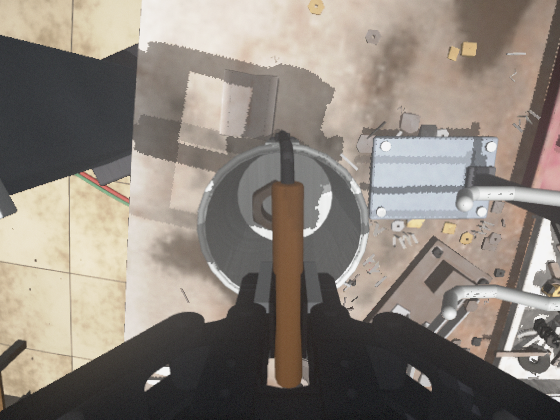

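```bash
python3 - <<'E' | tail -9
from h import *
a=atz('wrist',(464,200),.229);b=atz('wrist',(450,303),.229);print(a,b,(a-b)[:2],np.linalg.norm(a-b))
d=a-b;w=np.arctan2(-d[0],d[1]);m=(a+b)/2;print('yaw',w,'seat',m[:2]+.026*np.array([np.cos(w),np.sin(w)]))
# grip ends in the wrist frame at bar z
s=state();z=s['tool_pos'][2]-.06;print(s['tool_pos'],z,atz('wrist',(288,183),z),atz('wrist',(289,386),z))
e=[atz('wrist',u,.01) for u in ((374,137),(497,137),(371,219),(492,218))];print(np.array(e).round(3))
E
```

```text
[ 0.57161117 -0.23168881  0.229     ] [ 0.55294286 -0.28425073  0.229     ] [0.0186683  0.05256192] 0.055778676345116934
yaw -0.3412712840828125 seat [ 0.5867776  -0.26667159]
[ 0.48066548 -0.2317768   0.32384358] 0.2638435779914597 [ 0.49732633 -0.18811618  0.26384358] [ 0.46604277 -0.27451845  0.26384358]
[[ 0.583 -0.222  0.01 ]
 [ 0.708 -0.267  0.01 ]
 [ 0.554 -0.308  0.01 ]
 [ 0.685 -0.355  0.01 ]]
```

Request:
carry_out([
  [[0,0,0,0,0,-0.2,0],[0,0,0,0.1,-0.04,-0.2,0],[0,0,0.15,0.25,-0.09,0,0],[0,0,0,0.3,-0.11,0,0],[0,0,0,0.3,-0.11,0,0]],
])

```text
time: 10.5
tool_pos: [0.5196, -0.2466, 0.3074]
tool_rot: [-0.696, 0.697, -0.119, 0.123]
contact_force: [0.5, 0.4, -6.3]
gripper_width: 0.111
```

Request:
carry_out([
  [[0,0,0,0.35,-0.13,0,0],[0,0,0,0.35,-0.13,0,0],[0,0,0,0.35,-0.13,0,0],[0,0,0,0.35,-0.13,0,0],[0,0,0,0.28,-0.09,0,0]],
])

```text
time: 11.0
tool_pos: [0.5871, -0.2712, 0.3071]
tool_rot: [-0.696, 0.697, -0.119, 0.123]
contact_force: [-0.6, -0.1, -6.0]
gripper_width: 0.111
```

Request:
carry_out([
  [[0,0,0,0,0,0,0]],
])

```text
time: 11.1
tool_pos: [0.5871, -0.2711, 0.3072]
tool_rot: [-0.696, 0.697, -0.119, 0.123]
contact_force: [0.2, -0.3, -5.7]
gripper_width: 0.108
```

```bash
python3 - <<'E' | tail -3
from h import *
f=grab_frame('side');cv2.imwrite('pics/s11.png',cv2.resize(f[100:300,140:340],None,fx=3,fy=3,interpolation=cv2.INTER_CUBIC))
cv2.imwrite('pics/w11.png',grab_frame('wrist'));s=state();print(s['tool_pos'],s['contact_force'])
E
```

```text
[ 0.58577627 -0.27066955  0.30743615] [-0.25667864 -0.0426353  -6.56851269]
```

View pics/s11.png

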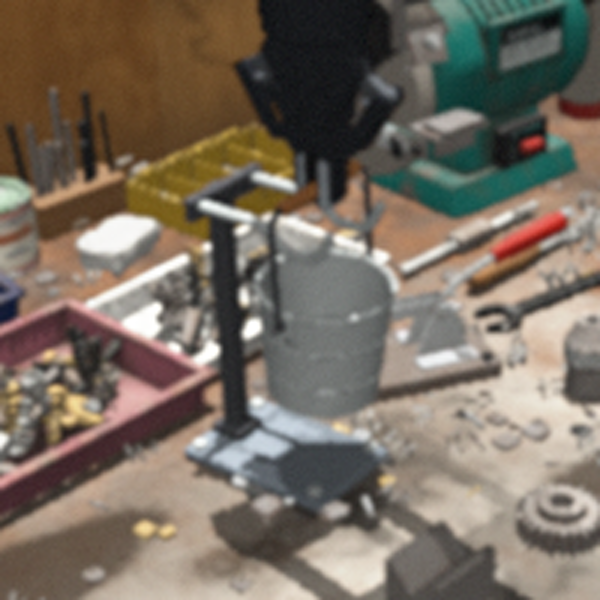

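View pics/w11.png

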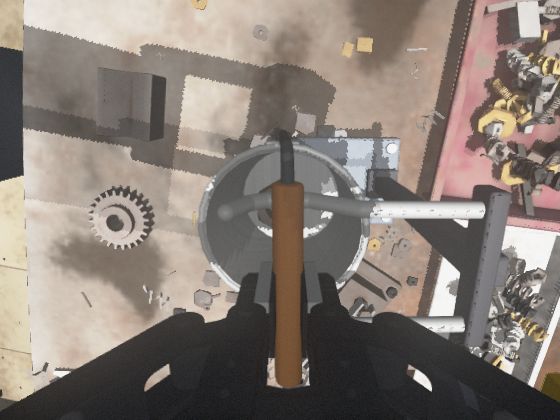

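Request:
carry_out([
  [[0,0,0,0,0,-0.2,0],[0,0,0,0,0,-0.2,0],[0,0,0,0,0,-0.15,0],[0,0,0,0,0,-0.1,0],[0,0,0,0,0,0,0]],
])

```text
time: 11.7
tool_pos: [0.5851, -0.2704, 0.2805]
tool_rot: [-0.696, 0.697, -0.12, 0.122]
contact_force: [-0.0, -0.3, -5.9]
gripper_width: 0.115
```

Request:
carry_out([
  [[0,0,0,0,0,-0.05,0],[0,0,0,0,0,-0.05,0],[0,0,0,0,0,0,0]],
])

```text
time: 12.0
tool_pos: [0.5857, -0.2707, 0.2779]
tool_rot: [-0.696, 0.697, -0.119, 0.123]
contact_force: [0.2, -0.1, -5.9]
gripper_width: 0.115
```

Request:
carry_out([
  [[0,0,0,0,0,-0.05,0],[0,0,0,0,0,0,0]],
])

```text
time: 12.2
tool_pos: [0.5857, -0.2707, 0.2757]
tool_rot: [-0.696, 0.697, -0.119, 0.123]
contact_force: [-0.4, -0.1, -6.0]
gripper_width: 0.113
```

Request:
carry_out([
  [[0,0,0,0,0,-0.05,0],[0,0,0,0,0,0,0]],
])

```text
time: 12.4
tool_pos: [0.5859, -0.2708, 0.2748]
tool_rot: [-0.696, 0.697, -0.119, 0.123]
contact_force: [-1.5, 1.3, -2.3]
gripper_width: 0.116
```

Request:
carry_out([
  [[0,0,0,0,0,-0.03,0],[0,0,0,0,0,0,0]],
])

```text
time: 12.6
tool_pos: [0.5859, -0.2709, 0.2746]
tool_rot: [-0.696, 0.698, -0.119, 0.123]
contact_force: [-4.0, 2.6, 3.9]
gripper_width: 0.116
```

```bash
python3 - <<'E' | tail -3
from h import *
f=grab_frame('side');cv2.imwrite('pics/s12.png',cv2.resize(f[130:250,190:310],None,fx=5,fy=5,interpolation=cv2.INTER_CUBIC))
cv2.imwrite('pics/w12.png',grab_frame('wrist'));s=state();print(s['tool_pos'],s['contact_force'],s['ft_torque'])
E
```

```text
[ 0.58593241 -0.27083403  0.27459268] [-4.26339476  3.14866022  4.87585792] [0.42780399 0.74833327 0.00943914]
```

View pics/s12.png

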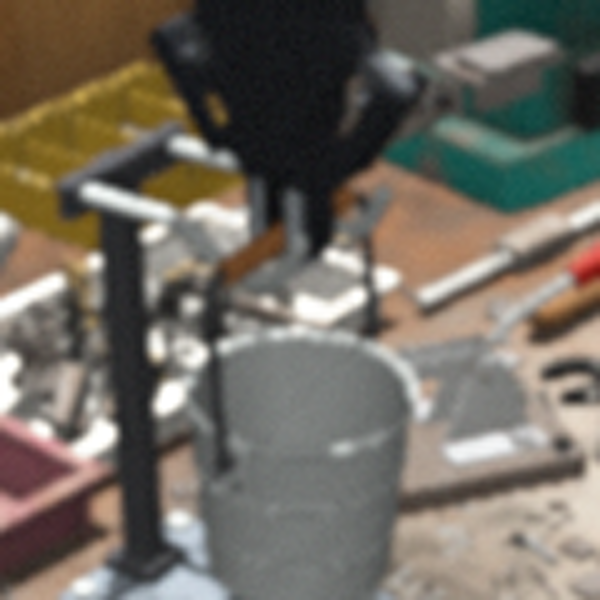

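View pics/w12.png

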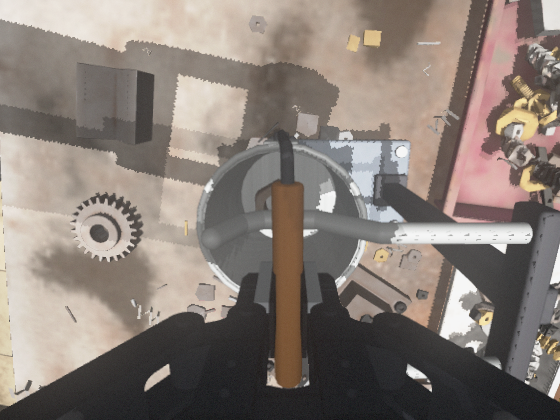

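Request:
carry_out([
  [[0,0,0,-0.07,0.03,0.04,0],[0,0,0,0,0,0,0],[0,0,0,0,0,0,0]],
])

```text
time: 13.0
tool_pos: [0.5831, -0.2697, 0.2747]
tool_rot: [-0.696, 0.698, -0.119, 0.123]
contact_force: [-0.3, 0.5, 2.0]
gripper_width: 0.115
```

Request:
carry_out([
  [[0,0,0,0,0,0,14],[0,0,0,0,0,0,18],[0,0,0,0,0,0,26],[0,0,0,0,0,0,36],[0,0,0,0,0,0,36]],
])

```text
time: 13.5
tool_pos: [0.5829, -0.2696, 0.2743]
tool_rot: [-0.696, 0.697, -0.119, 0.123]
contact_force: [0.7, -0.8, 0.1]
gripper_width: 0.418
```

```bash
python3 - <<'E' | tail -3
from h import *
f=grab_frame('side');cv2.imwrite('pics/s13.png',cv2.resize(f[130:250,190:310],None,fx=5,fy=5,interpolation=cv2.INTER_CUBIC))
cv2.imwrite('pics/w13.png',grab_frame('wrist'));s=state();print(s['tool_pos'],s['contact_force'],s['ft_torque'])
E
```

```text
[ 0.5829498  -0.26955131  0.27430518] [ 1.10575856  0.66784783 -0.2033816 ] [ 0.01667472  0.01172724 -0.00416024]
```

View pics/s13.png

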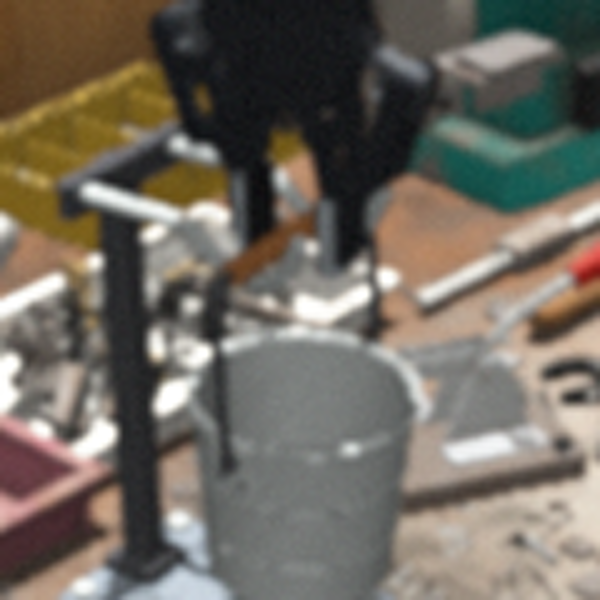

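View pics/w13.png

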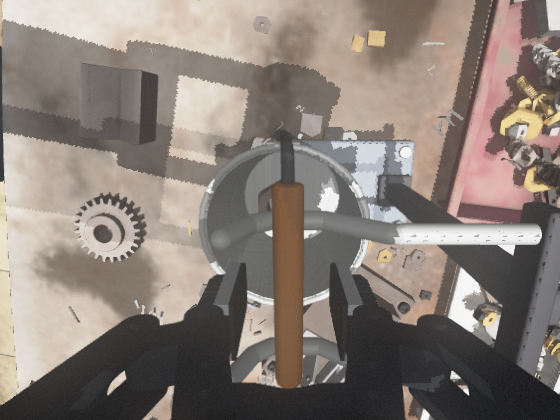

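Request:
carry_out([
  [[0,0,0,0,0,0.2,36],[0,0,0,0,0,0.4,36],[0,0,0,0,0,0.6,36],[0,0,0,0,0,0.8,36],[0,0,0,-0.5,0,0.8,36]],
])

```text
time: 14.1
tool_pos: [0.5636, -0.2694, 0.3886]
tool_rot: [-0.696, 0.698, -0.118, 0.123]
contact_force: [-0.2, 0.5, 0.4]
gripper_width: 0.422
```

Request:
carry_out([
  [[0,0,0,-0.8,0,0.5,36],[0,0,0,-1,0,0,36],[0,0,0,-1,0,0,36],[0,0,0,0,0,0,36],[0,0,0,0,0,0,36]],
])

```text
time: 14.6
tool_pos: [0.4505, -0.2696, 0.4083]
tool_rot: [-0.695, 0.698, -0.118, 0.124]
contact_force: [0.8, 0.5, 0.5]
gripper_width: 0.42
```

```bash
python3 - <<'E' | tail -3
from h import *
f=grab_frame('side');cv2.imwrite('pics/s14.png',cv2.resize(f[130:290,170:370],None,fx=4,fy=3.75,interpolation=cv2.INTER_CUBIC))
cv2.imwrite('pics/t14.png',grab_frame('top'));cv2.imwrite('pics/w14.png',grab_frame('wrist'))
E
```

```text
(no output)
```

View pics/s14.png

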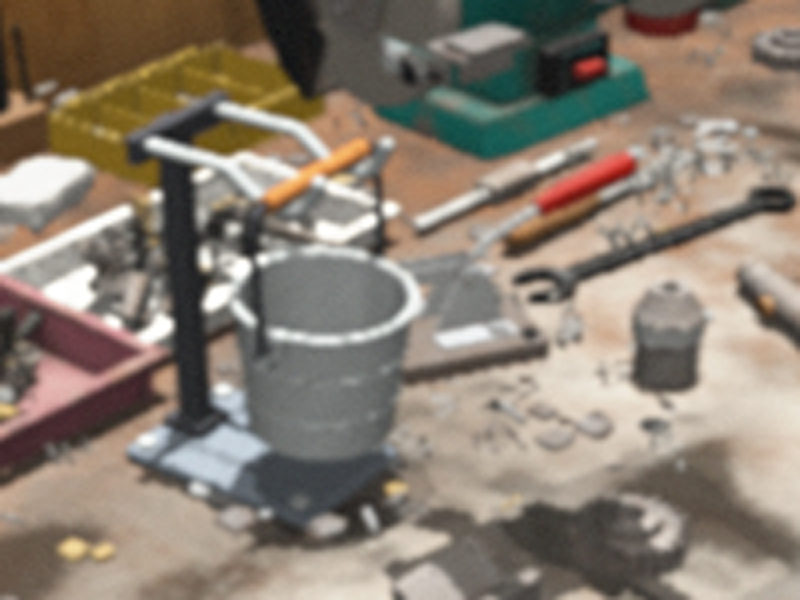

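View pics/t14.png

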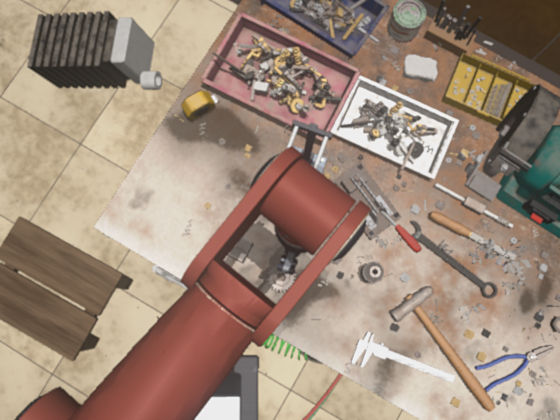

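View pics/w14.png

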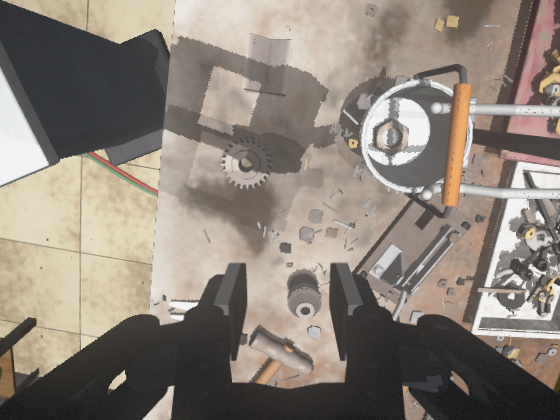

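Request:
carry_out([
  [[0,0,0,0,0,0,36],[0,0,0,0,0,0,36],[0,0,0,0,0,0,36],[0,0,0,0,0,0,36],[0,0,0,0,0,0,36]],
])

```text
time: 15.25
tool_pos: [0.451, -0.2695, 0.4062]
tool_rot: [-0.696, 0.697, -0.119, 0.123]
contact_force: [1.0, 0.3, 1.1]
gripper_width: 0.423
```

Run:
```python
from h import *
from scipy.spatial.transform import Rotation
f=cv2.imread('pics/w14.png');g=grab_frame('wrist');d=cv2.absdiff(f,g)[50:240,330:520];print(d.mean(),d.max())
s=state();a=atz('wrist',(463,83),.215);b=atz('wrist',(451,206),.215);print((a+b)/2,a-b,s['contact_force'])
print(job_done())
```

```text
10.223324099722992 175
[ 0.58408802 -0.26723227  0.215     ] [0.02790039 0.0845143  0.        ] [ 0.01372352 -0.13765083 -0.7941626 ]
the job is handed in; nothing more can be done
None
```

The pail is hanging on the twin-pronged hook, and I handed the job in at about 15 s of the 72 s allowed.

- **Bail:** I swung it upright with the gripper loosely around the grip. It then stood by itself at about 1.61 rad, with the pail still on the bench and the gripper withdrawn.
- **Hanging:** I lifted the pail by the grip (about 6 N on the wrist), passed it over the prong tips and lowered it. It touched with about 5 N sideways force. I backed off 3 mm towards the tips, which cleared it, then released and withdrew.
- **Last pictures:** The grip lies across both prongs, the pail is upright, and the nut is in it. The chuck, gear and V-block look to be where they were. The force readings are close to zero.
- **Position:** The grip's centre measured (0.584, -0.267). My estimates of the hook seat ran from (0.583, -0.271) to (0.587, -0.267), so the grip is within about 4 mm of all of them.
- **Inconclusive check:** I compared two wrist pictures taken about half a second apart to confirm the pail was still. They differed by a mean of 10 grey levels. The arm had shifted about 2 mm and there is image noise, so this does not show whether the pail was moving. I handed in without looking at the second picture, so stillness is not confirmed separately.

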